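Lower the lab lift with the tip box

TASK

Lower the hydraulic lift that carries the box of pipette tips: crack its T-handled release valve open counter-clockwise (seen from above), no more than a quarter of a turn, let the platform sink slowly by itself all the way down with the box still standing on it, and let go, leaving the valve cracked open. Leave the other lift raised, with its valve shut.

Things in the scene. Friction and masses are not known exactly. Their poses are not given: they have to be found in the camera images.
- valve_a_grip (a point): Centre of the steel T-bar handle of the release valve on the lift with the tip box, on the valve's upright axis, 107 mm above the bench. Bar 60 mm long (point x), 12 wide (y), 22 tall (z up). Shut, it lies along the lift and x points to the platform; it turns in place about z. Clear for 100 mm around above 96 mm height. The round black cap and the square pump socket on the base are not the valve.
- valve_a (a joint): Turn of that valve, rad: 0 shut stop, grows counter-clockwise from above as it opens; starts at 0 to 0.1. About 0.15 N m turns it; it stays where left. It holds the ram up to about 0.15; beyond 0.45 the ram sinks by itself, no faster if opened further; turned back to shut it stops the ram within 10 mm. Must not pass a quarter turn (1.57).
- ram_a (a joint): How far the platform of that lift has sunk, in m: 0 raised (start), 0.05 fully down on its stop. With the valve open it sinks at about 7 to 14 mm/s.
- tip_box: Clear plastic box of white pipette tips, 118 x 80 x 50 mm, loose on the platform of the lift to be lowered; origin at the centre of its underside, x along its length. (A second box without tips stands on the bench and does not matter.)
- platform_a (a point): Centre of the top of the platform that carries the tip box; x along the lift away from the valve. The lift: grey base 300 x 120 x 60 mm fixed on the bench, valve at the end nearer the robot, 180 mm further the ram with an aluminium platform 130 x 110 x 10 mm, top 125 mm above the bench raised, 75 mm when down.
- valve_b (a joint): Turn of the release valve of the other, identical lift, which carries an aluminium block of tubes: 0 shut. Leave it.
- ram_b (a joint): How far the other lift's platform has sunk, in m: 0 raised. Leave it.
Mind the look-alikes: they are no part of the job. Leave any yellow look-alike of the tip_box alone.

How it is judged:
At the end, for the whole second after the job is handed in: The platform with the tip box is down to within 5 mm of its stop, its valve left open between 0.2 and 1.67 rad, the tip box at rest, upright within 0.1 rad and within 30 mm of the platform's centre; the other lift is still raised (within 10 mm) with its valve shut (below 0.25 rad) (value of joint ram_a above 0.045 m and value of joint valve_a between 0.2 and 1.67 rad and distance between tip_box and platform_a below 0.03 m and angle between tip_box's own z axis and vertical below 0.1 rad and linear speed of tip_box below 0.02 m/s and value of joint ram_b below 0.01 m and value of joint valve_b below 0.25 rad); the robot touches nothing.
It fails at once if the valve is opened clearly beyond a quarter of a turn (1.67 rad) (value of joint valve_a above 1.67 rad).
It fails at once if the platform is forced down faster than 40 mm/s (velocity of joint ram_a above 0.04 m/s).
It fails at once if the other lift's valve is opened (0.3 rad) or its platform lowered by 10 mm (value of joint valve_b above 0.3 rad or value of joint ram_b above 0.01 m).
It also fails if it takes over 45 s, if anything falls off the work surface, if the arm or the gripper's body presses on something with over 40 N, if the wrist force passes 120 N, or if a joint passes its speed limit or range.

ROBOT

A 6-joint arm with a two-finger parallel gripper is mounted at the origin on the work surface. World frame = base frame: x ahead of the robot, y to its left, z up, the work surface at z = 0. Lengths are in m, angles in rad, forces in N, time in s.
With the tool pointing down it reaches from about 0.4 to 0.825 m from the base axis. Payload 7 kg.
Tool frame: the origin (TCP) lies at the very end of the fingers, on their centre line; the grasp point (between the pads) lies 19 mm behind it (tcp_to_grasp is the distance from the TCP to the grasp point, in m); x points along the fingers, z is the direction in which the jaws open and shut, and the axes are right-handed (so a half turn about x gives the same grasp; the last joint's range is limited). The gripper opens to 88 mm and grips with 3 to 60 N. Pads are 19 mm wide; open, the fingers measure 130 mm over their backs; the gripper's body (78 mm by 193 mm) begins 47 mm behind the grasp point.
Start: joints at [-0.836, 0.359, 0.012, 0, -1.224, -0.288], TCP at [0.292, -0.609, 0.227] pointing down, gripper open.
Joint ranges: [-3.07, 3.07], [-1.43, 2.12], [-1.02, 1.25], [-3.03, 1.67], [-3.05, -0], [-3.03, 3.03]. Speed limits (rad/s): [2.39, 2.39, 3.01, 3.14, 3.14, 3.14].

INTERFACE

Orientations are given as [roll, pitch, yaw] about the fixed x, y, z axes, in that order (R = Rz(yaw) Ry(pitch) Rx(roll)).
In Python, from station import get_state, grab_frame, job_done, tcp_to_grasp gives the robot as it stands. The module is installed in compiled form; this text tells all that it offers.
- The arm moves only by the shell command python3 -m crank 'ROWS' [FORCE]. ROWS is JSON, a list of rows, each a list of 7 numbers: the shift along the tool's x, y, z in m, then the turn, a rotation vector about the tool's x, y, z in rad, then the opening, from 0 (shut) to 1 (fully open). In form: [[x, y, z, wx, wy, wz, fingers], ...]. A call has 1 to 10 rows; each row is the pose to reach, as a shift and turn from the pose commanded when the call began, along the tool's axes at that moment; what a row does not reach only later rows make up. A row lasts 1/8 s, in which the tool goes at most 62.5 mm and 10.7 degrees, less where a joint would pass 70% of its speed; a pose out of reach is approached as far as the arm can. A call with a gripper value outside its range is refused whole. The fingers move at their own pace and stop on an object; FORCE is the grip in N (left out, the last holds). Time passes only in rows, so rows that repeat a pose let the fingers close. It gives the time, the measured TCP pose, the force and the opening at its end, in the units of the state.
- get_state(): the state, without advancing time (a new reading comes with each control period).
- grab_frame(name): name is "side" or "top"; returns a dict with "pixels" (420x560x3 uint8, red, green, blue), "vfov" (degrees; the focal length in pixels is half the picture's height over the tangent of half this angle, whatever the lens; pixels are square), "cx", "cy" (the principal point, pixels), "extrinsics" (4x4, takes a point from world to camera coordinates). Camera axes: x right, y up, looking along -z (the intrinsics and any distortion apply to the point x, -y, -z); pixel columns grow to the right and rows downward; lengths in m; the calibration is good to about 2 mm. A picture is of the moment at which its call begins. There is no depth.
- job_done(): hands the job in, once; it reports no verdict.
The state is a dict: "t": time; "q": joint angles; "qd": joint speeds; "joint_efforts": joint torques, N m; "eef_pos": TCP position; "ee_rot": TCP orientation; "force": force on the tool from outside, world axes, zero at the start; "moment": the same for the moment, N m; "width": finger opening in m.
Only numpy, scipy, OpenCV 4.12 (cv2) and the standard library are available. Lean on these libraries where they do the work, as an engineer would, in place of code of your own. Each camera call takes 0.05 s, during which the arm holds its last target.

## Working session

There is one attempt and no reset: what is moved stays moved. The work goes in short steps, Python scripts to look and compute and a shell command to move; the robot and the scene stay as the last step left them, time stands still between calls to the robot, and variables do not carry over. Pictures are saved under pics/ and viewed, and the job is handed in when it is done.

```bash
mkdir -p pics; cat > h.py <<'E'
import numpy as np, cv2
from station import *
def snap(n,tag):
    f=grab_frame(n); cv2.imwrite(f'pics/{tag}.png',f['pixels'][:,:,::-1]); 
    np.savez(f'pics/{tag}.npz',**{k:f[k] for k in f}); return f
def K(f):
    h=f['pixels'].shape[0]; F=h/2/np.tan(np.radians(float(f['vfov']))/2)
    return np.array([[F,0,f['cx']],[0,F,f['cy']],[0,0,1.]])
def proj(f,P):
    E=np.array(f['extrinsics']);p=np.atleast_2d(P)@E[:3,:3].T+E[:3,3]
    p=p*[1,-1,-1]; q=p@K(f).T; return q[:,:2]/q[:,2:]
def ray(f,u,v,z):
    E=np.array(f['extrinsics']);d=np.linalg.inv(K(f))@[u,v,1]; d=E[:3,:3].T@(d*[1,-1,-1]); c=-E[:3,:3].T@E[:3,3]
    return c+d*(z-c[2])/d[2]
E
python3 - <<'E'
from h import *
for n in('side','top'):
    f=snap(n,n+'0'); print([ (k,f[k]) for k in f if k!='pixels'])
print(get_state(), tcp_to_grasp)
E
```

```text
[('vfov', 50.45692668479992), ('cx', 275.0221581911668), ('cy', 208.72437489610004), ('extrinsics', array([[-0.99439628, -0.1052642 ,  0.00977157,  0.54184921],
       [ 0.07909681, -0.67949138,  0.72940741, -0.09678887],
       [-0.07014079,  0.72609291,  0.68400976, -1.31515343],
       [ 0.        ,  0.        ,  0.        ,  1.        ]]))]
[('vfov', 55.19648671701313), ('cx', 277.12783331981694), ('cy', 207.39740316991669), ('extrinsics', array([[ 0.01034744, -0.99971852, -0.02134952,  0.046777  ],
       [ 0.9902149 ,  0.00727294,  0.13936126, -0.52502355],
       [-0.13916676, -0.02258265,  0.99001143, -1.13845335],
       [ 0.        ,  0.        ,  0.        ,  1.        ]]))]
{'t': 0.1, 'q': array([-8.35909253e-01,  3.59313375e-01,  1.11268291e-02, -3.24149219e-04,
       -1.22412921e+00, -2.88097710e-01]), 'qd': array([-0.0004665 , -0.00247718,  0.00225929,  0.00158664, -0.00045183,
       -0.00215858]), 'joint_efforts': array([-1.03068956e-03, -5.84162271e+01,  2.93751866e+01,  7.01559573e+00,
        1.01776875e-02, -6.05067135e-05]), 'eef_pos': array([ 0.29142027, -0.60833597,  0.22570451]), 'ee_rot': array([0.09019052, 1.56924663, 2.10766584]), 'force': array([ 0.14997865,  0.92235218, -0.65171932]), 'moment': array([-0.01123444,  0.03672482, -0.03825988]), 'width': 0.08801222606678423} 0.0188
```

View pics/top0.png

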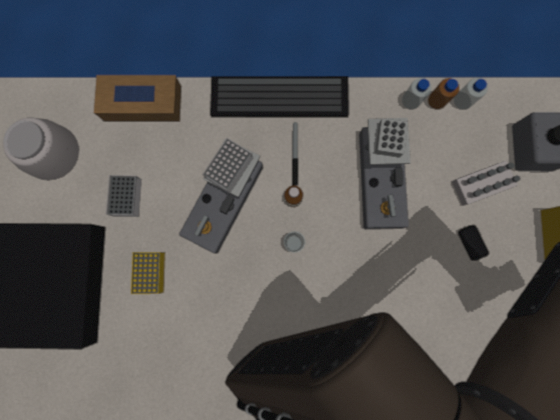

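View pics/side0.png

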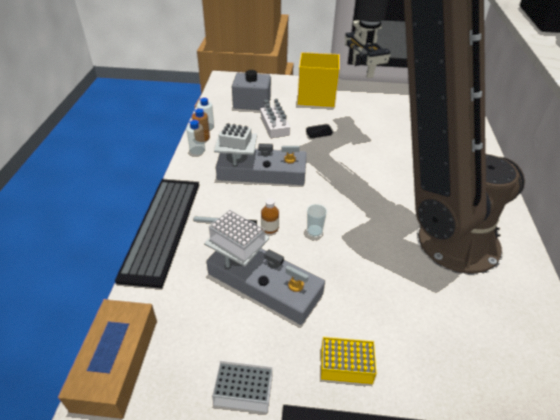

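The tip-box lift is the one at about (222,205) in top and (265,270) in side. The other lift, with the block, is at (385,180) in top. Next I zoom in on the tip-box lift.

```bash
python3 - <<'E'
import cv2
a=cv2.imread('pics/top0.png')[130:260,170:275]; b=cv2.imread('pics/side0.png')[200:325,195:335]
cv2.imwrite('pics/z1.png',cv2.resize(a,None,fx=4.5,fy=4.5,interpolation=cv2.INTER_CUBIC))
cv2.imwrite('pics/z2.png',cv2.resize(b,None,fx=4.5,fy=4.5,interpolation=cv2.INTER_CUBIC))
E
```

```text
(no output)
```

View pics/z1.png

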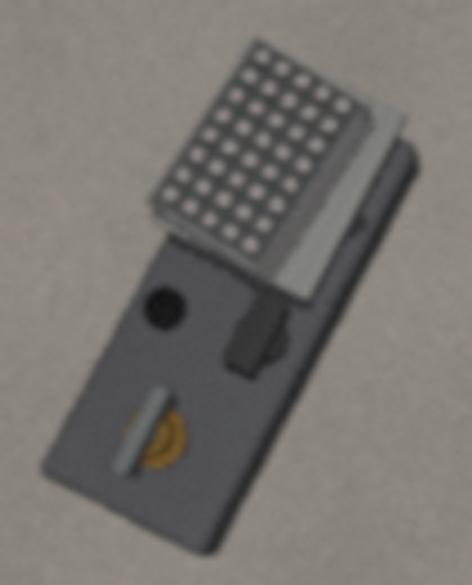

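View pics/z2.png

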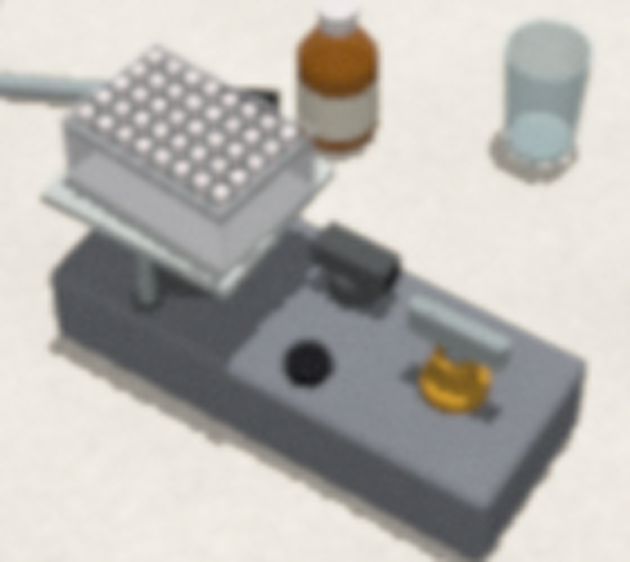

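```bash
cat >> h.py <<'E'
def tri(f1,p1,f2,p2):
    from scipy.optimize import least_squares
    r=least_squares(lambda X:np.r_[proj(f1,X)[0]-p1,proj(f2,X)[0]-p2],[.5,0,.1]); return r.x,r.fun
E
python3 - <<'E'
from h import *
t=dict(np.load('pics/top0.npz'));s=dict(np.load('pics/side0.npz'))
T=lambda x,y:np.array([170+x/4.5-.4,130+y/4.5-.4]);S=lambda x,y:np.array([195+x/4.5-.4,200+y/4.5-.4])
a=ray(t,*T(160,391),.118);b=ray(t,*T(123,470),.118);print('top',a,b,(a+b)/2,np.linalg.norm(a-b),np.arctan2(*(a-b)[1::-1]))
a2=ray(s,*S(415,303),.118);b2=ray(s,*S(507,346),.118);print('side',a2,b2,(a2+b2)/2,np.linalg.norm(a2-b2),np.arctan2(*(a2-b2)[1::-1]))
print('tri ctr',tri(t,T(141.5,430.5),s,S(461,324)))
# base corners top z=.06
c=[ray(t,*T(*p),.06)[:2] for p in [(45,470),(210,553),(415,150)]];c=np.array(c);print(c,np.linalg.norm(np.diff(c,axis=0),axis=1),np.arctan2(*(c[2]-c[1])[::-1]))
# box top corners z=.175
c=np.array([ray(t,*T(*p),.175)[:2] for p in [(258,42),(155,208),(270,270),(372,105)]]);print(c,c.mean(0),np.linalg.norm(np.diff(c,axis=0),axis=1))
print(proj(t,get_state()['eef_pos']),proj(s,get_state()['eef_pos']))
E
```

```text
top [0.48677698 0.2455285  0.118     ] [0.43872029 0.26620535 0.118     ] [0.46274863 0.25586692 0.118     ] 0.05231612729769218 -0.4063170500043961
side [0.49062324 0.25028716 0.118     ] [0.43947967 0.27398253 0.118     ] [0.46505145 0.26213485 0.118     ] 0.056366079273390324 -0.4338678028832815
tri ctr (array([0.46417433, 0.25713284, 0.11197095]), array([ 0.03043429, -0.3381687 ,  0.29641763,  0.05742469]))
[[0.44244674 0.32888421]
 [0.39108293 0.22208745]
 [0.65205682 0.096923  ]] [0.11850649 0.28943654] -0.4471990801628159
[[0.68753762 0.18327919]
 [0.58734847 0.24063929]
 [0.55110464 0.17251963]
 [0.64962164 0.11528399]] [0.61890309 0.17793053] [0.11544716 0.07716154 0.11393647]
[[555.71643355 296.72509506]] [[362.43702082  70.24318051]]
```

```bash
cat >> h.py <<'E'
from scipy.spatial.transform import Rotation as R
def rel(p,yawbar,s=None):
    # target: tool x down, tool z (jaw) perpendicular to bar
    s=s or get_state(); R0=R.from_euler('xyz',s['ee_rot']); 
    out=[]
    for sg in(1,-1):
        zt=sg*np.array([-np.sin(yawbar),np.cos(yawbar),0]);x=np.array([0,0,-1.]);y=np.cross(zt,x)
        Rt=R.from_matrix(np.c_[x,y,zt]); out.append((R0.inv()*Rt).as_rotvec().round(3))
    print('t',s['t'],'pos',s['eef_pos'].round(4),'q',s['q'].round(3),'shift',R0.inv().apply(np.array(p)-s['eef_pos']).round(4),'turns',out,'F',s['force'].round(1),'w',round(s['width'],4))
E
python3 - <<'E'
from h import *
R0=R.from_euler('xyz',get_state()['ee_rot']);print(R0.as_matrix().round(3))
for p in [(.46,-.2,.26),(.464,.257,.26),(.464,.257,.2)]: rel(p,-.43)
E
```

```text
[[-0.001 -0.902 -0.432]
 [ 0.001 -0.432  0.902]
 [-1.     0.     0.002]]
t 0.1 pos [ 0.2914 -0.6083  0.2257] q [-0.836  0.359  0.011 -0.    -1.224 -0.288] shift [-0.0339 -0.3284  0.2955] turns [array([ 0.877,  0.001, -0.001]), array([-2.265e+00,  1.000e-03,  2.000e-03])] F [ 0.1  0.9 -0.7] w 0.088
t 0.1 pos [ 0.2914 -0.6083  0.2257] q [-0.836  0.359  0.011 -0.    -1.224 -0.288] shift [-0.0333 -0.5294  0.7059] turns [array([ 0.877,  0.001, -0.001]), array([-2.265e+00,  1.000e-03,  2.000e-03])] F [ 0.1  0.9 -0.7] w 0.088
t 0.1 pos [ 0.2914 -0.6083  0.2257] q [-0.836  0.359  0.011 -0.    -1.224 -0.288] shift [ 0.0267 -0.5295  0.7058] turns [array([ 0.877,  0.001, -0.001]), array([-2.265e+00,  1.000e-03,  2.000e-03])] F [ 0.1  0.9 -0.7] w 0.088
```

```bash
python3 -m crank '[[-0.034,-0.05,0.04,0.1,0,0,1],[-0.034,-0.09,0.08,0.2,0,0,1],[-0.034,-0.13,0.12,0.3,0,0,1],[-0.034,-0.17,0.16,0.4,0,0,1],[-0.034,-0.21,0.2,0.5,0,0,1],[-0.034,-0.25,0.24,0.6,0,0,1],[-0.034,-0.29,0.28,0.7,0,0,1],[-0.034,-0.33,0.32,0.8,0,0,1],[-0.034,-0.35,0.36,0.85,0,0,1],[-0.034,-0.37,0.4,0.877,0,0,1]]' 25; python3 - <<'E'
from h import *
rel((.464,.257,.2),-.43)
E
```

```text
t: 1.35
eef_pos: [0.4522, -0.0865, 0.2603]
ee_rot: [1.925, 1.57, 3.064]
force: [1.0, 0.3, -0.3]
width: 0.0875
t 1.35 pos [ 0.4522 -0.0865  0.2603] q [ 0.241 -0.026 -0.383 -0.    -1.215 -2.242] shift [0.0603 0.1327 0.317 ] turns [array([-0.001, -0.   , -0.001]), array([ 3.141e+00, -1.000e-03,  0.000e+00])] F [ 1.   0.3 -0.3] w 0.0875
```

```bash
python3 -m crank '[[0,0.02,0.05,0,0,0,1],[0,0.04,0.1,0,0,0,1],[0,0.06,0.145,0,0,0,1],[0,0.08,0.19,0,0,0,1],[0,0.1,0.235,0,0,0,1],[0,0.12,0.28,0,0,0,1],[0,0.133,0.317,0,0,0,1],[0.03,0.133,0.317,0,0,0,1],[0.06,0.133,0.317,0,0,0,1],[0.06,0.133,0.317,0,0,0,1]]'; python3 - <<'E'
from h import *
rel((.464,.257,.1),-.43)
t=snap('top','top1');s=snap('side','side1')
cv2.imwrite('pics/z3.png',cv2.resize(t['pixels'][130:270,150:290,::-1],None,fx=4,fy=4,interpolation=cv2.INTER_CUBIC))
cv2.imwrite('pics/z4.png',cv2.resize(s['pixels'][180:320,195:355,::-1],None,fx=4,fy=4,interpolation=cv2.INTER_CUBIC))
e=get_state()['eef_pos'];print((proj(t,e)-[150,130])*4,(proj(s,e)-[195,180])*4)
E
```

```text
t: 2.6
eef_pos: [0.4625, 0.2544, 0.1984]
ee_rot: [2.766, 1.566, -2.376]
force: [-0.3, 0.4, 0.3]
width: 0.0876
t 2.6 pos [0.4625 0.2544 0.1984] q [ 8.740e-01  1.410e-01 -3.480e-01 -1.000e-03 -1.087e+00 -2.875e+00] shift [ 0.0983 -0.0005  0.0035] turns [array([-0.   , -0.005, -0.002]), array([ 3.141e+00, -3.000e-03,  7.000e-03])] F [-0.3  0.4  0.3] w 0.0876
[[177.16424893 366.12090857]] [[416.45932404 266.09367054]]
```

View pics/z3.png

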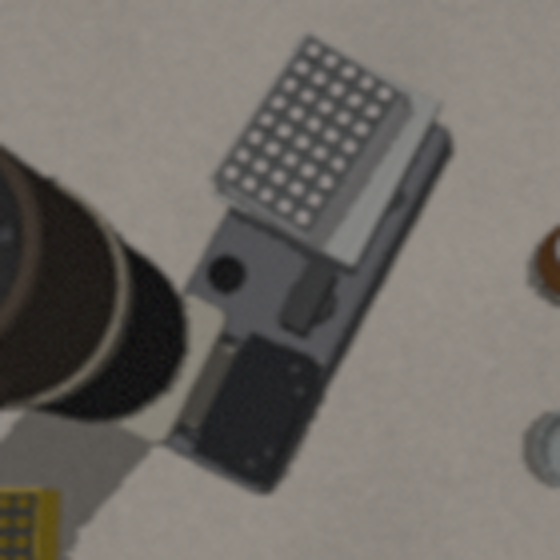

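View pics/z4.png

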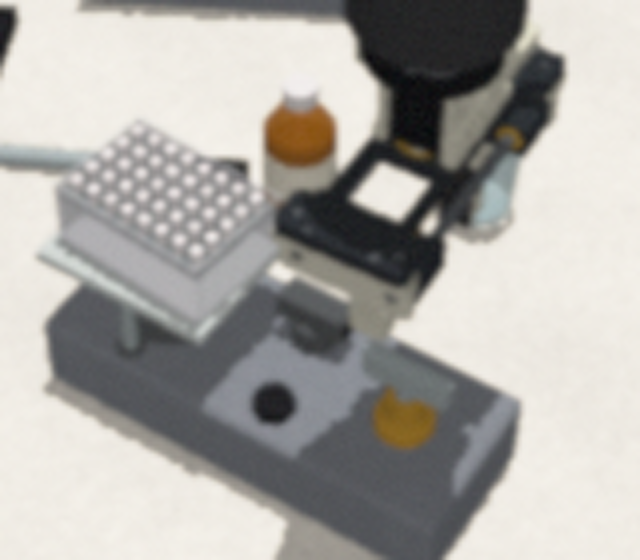

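The measured TCP projects midway between the fingers, at (416,266) in the zoomed side view. The T-bar sits below it at (410,372), lined up with the jaws. Descending.

```bash
python3 -m crank '[[0.03,0,0.001,0,0,0,1],[0.06,0,0.002,0,0,0,1],[0.08,0,0.003,0,0,0,1],[0.09,0,0.003,0,0,0,1],[0.097,0,0.003,0,0,0,1],[0.097,0,0.003,0,0,0,1]]'; python3 - <<'E'
from h import *
rel((.464,.257,.1),-.43)
s=snap('side','side2')
cv2.imwrite('pics/z5.png',cv2.resize(s['pixels'][180:320,195:355,::-1],None,fx=4,fy=4,interpolation=cv2.INTER_CUBIC))
E
```

```text
t: 3.45
eef_pos: [0.4653, 0.2583, 0.104]
ee_rot: [-0.457, 1.57, 0.683]
force: [0.7, 0.3, 0.0]
width: 0.0873
t 3.45 pos [0.4653 0.2583 0.104 ] q [ 0.876  0.241 -0.466  0.    -0.864 -2.877] shift [ 0.004   0.0006 -0.0017] turns [array([-0.,  0.,  0.]), array([ 3.141e+00,  0.000e+00, -1.000e-03])] F [0.7 0.3 0. ] w 0.0873
```

View pics/z5.png

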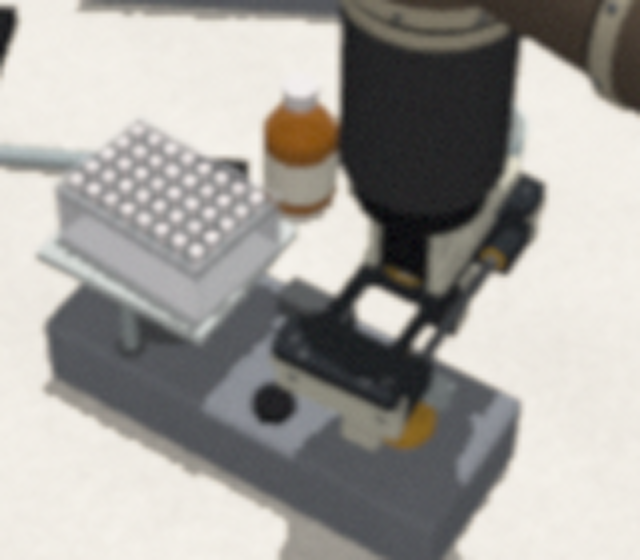

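The near finger is beside the bar at (365,425), and the bar's end shows behind it at (442,388). Closing gently.

```bash
python3 -m crank '[[0.003,0,0,0,0,0,0.6],[0.003,0,0,0,0,0,0.3],[0.003,0,0,0,0,0,0.1],[0.003,0,0,0,0,0,0],[0.003,0,0,0,0,0,0],[0.003,0,0,0,0,0,0],[0.003,0,0,0,0,0,0],[0.003,0,0,0,0,0,0]]' 15; python3 -c "
from h import *
rel((.464,.257,.1),-.43); print(get_state()['moment'])"
```

```text
t: 4.5
eef_pos: [0.4651, 0.2582, 0.1006]
ee_rot: [3.074, 1.571, -2.069]
force: [-0.6, 0.1, 0.7]
width: 0.0137
t 4.5 pos [0.4651 0.2582 0.1006] q [ 0.876  0.245 -0.47   0.    -0.856 -2.877] shift [ 0.0006  0.0005 -0.0015] turns [array([-0., -0., -0.]), array([ 3.141, -0.   ,  0.   ])] F [-0.6  0.1  0.7] w 0.0137
[-0.05999583 -0.04665752  0.03713038]
```

```bash
python3 -m crank '[[0,0,0,0,0,0,0],[0,0,0,0,0,0,0],[0,0,0,0,0,0,0]]' 25; python3 -c "
from h import *
rel((.464,.257,.1),-.43); print(get_state()['moment'])"
```

```text
t: 4.88
eef_pos: [0.4651, 0.2582, 0.1005]
ee_rot: [0.118, 1.571, 1.259]
force: [0.5, 1.0, -0.4]
width: 0.0118
t 4.875 pos [0.4651 0.2582 0.1005] q [ 0.876  0.245 -0.47  -0.    -0.856 -2.877] shift [ 0.0005  0.0005 -0.0016] turns [array([-0.,  0., -0.]), array([ 3.141, -0.   , -0.   ])] F [ 0.5  1.  -0.4] w 0.0118
[ 0.11437518 -0.17003298 -0.09681138]
```

Gripped at about 12 mm, with almost no side force. Counter-clockwise from above is negative about tool x.

```bash
python3 -m crank '[[0,0,0,-0.1,0,0,0],[0,0,0,-0.2,0,0,0],[0,0,0,-0.3,0,0,0],[0,0,0,-0.4,0,0,0],[0,0,0,-0.4,0,0,0]]' 25; python3 -c "
from h import *
rel((.464,.257,.1),-.03); print(get_state()['moment'])"
```

```text
t: 5.5
eef_pos: [0.4651, 0.2582, 0.1006]
ee_rot: [-1.914, 1.571, -0.373]
force: [0.8, 0.5, -0.1]
width: 0.0119
t 5.5 pos [0.4651 0.2582 0.1006] q [ 0.876  0.245 -0.47   0.    -0.856 -2.477] shift [ 0.0006  0.001  -0.0012] turns [array([-0.001, -0.   ,  0.   ]), array([3.141, 0.   , 0.   ])] F [ 0.8  0.5 -0.1] w 0.0119
[0.13875066 0.01011562 0.18377347]
```

```bash
python3 -m crank '[[0,0,0,-0.1,0,0,0],[0,0,0,-0.2,0,0,0],[0,0,0,-0.3,0,0,0],[0,0,0,-0.4,0,0,0],[0,0,0,-0.45,0,0,0],[0,0,0,-0.45,0,0,0]]' 25; python3 - <<'E'
from h import *
rel((.464,.257,.1),.42)
s=snap('side','side3')
cv2.imwrite('pics/z6.png',cv2.resize(s['pixels'][180:320,195:355,::-1],None,fx=4,fy=4,interpolation=cv2.INTER_CUBIC))
E
```

```text
t: 6.25
eef_pos: [0.4651, 0.2582, 0.1006]
ee_rot: [-2.288, 1.571, -0.3]
force: [0.3, 0.0, 0.2]
width: 0.0119
t 6.25 pos [0.4651 0.2582 0.1006] q [ 0.876  0.245 -0.47   0.    -0.856 -2.029] shift [ 0.0006  0.0014 -0.0006] turns [array([-0.003, -0.   ,  0.   ]), array([3.139, 0.   , 0.   ])] F [0.3 0.  0.2] w 0.0119
```

View pics/z6.png

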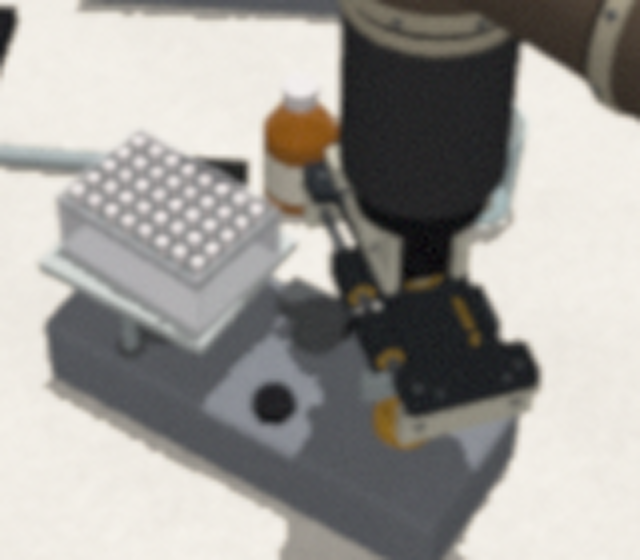

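The platform has started to sink: the box top moved from row 122 to row 132 in the zoom. Letting go and retreating upward while it continues.

```bash
python3 -m crank '[[0,0,0,0,0,0,0.5],[0,0,0,0,0,0,0.5],[0,0,0,0,0,0,0.5],[0,0,0,0,0,0,0.5],[0,0,0,0,0,0,0.5],[0,0,0,0,0,0,0.5]]' ; python3 -m crank '[[-0.02,0,0,0,0,0,0.5],[-0.05,0,0,0,0,0,0.5],[-0.09,0,0,0,0,0,0.5],[-0.13,0,0,0,0,0,0.5],[-0.17,0,0,0,0,0,0.5],[-0.21,0,0,0,0,0,0.5],[-0.21,-0.04,0,0,0,0,0.5],[-0.21,-0.04,0,0,0,0,0.5],[-0.21,-0.04,0,0,0,0,0.5],[-0.21,-0.04,0,0,0,0,0.5]]'
python3 - <<'E'
from h import *
rel((.464,.257,.1),.42)
s=snap('side','side4')
cv2.imwrite('pics/z7.png',cv2.resize(s['pixels'][180:320,195:355,::-1],None,fx=4,fy=4,interpolation=cv2.INTER_CUBIC))
E
```

```text
t: 7.05
eef_pos: [0.465, 0.2582, 0.1006]
ee_rot: [-0.23, 1.571, 1.76]
force: [1.0, -0.2, 0.4]
width: 0.0443
t: 8.3
eef_pos: [0.5011, 0.2741, 0.3105]
ee_rot: [1.976, 1.57, -2.317]
force: [1.0, -1.0, -0.1]
width: 0.0438
t 8.3 pos [0.5011 0.2741 0.3105] q [ 0.843  0.145 -0.085 -0.    -1.341 -1.994] shift [ 0.2105  0.0407 -0.0005] turns [array([-0., -0., -0.]), array([ 3.141e+00, -1.000e-03,  0.000e+00])] F [ 1.  -1.  -0.1] w 0.0438
```

View pics/z7.png

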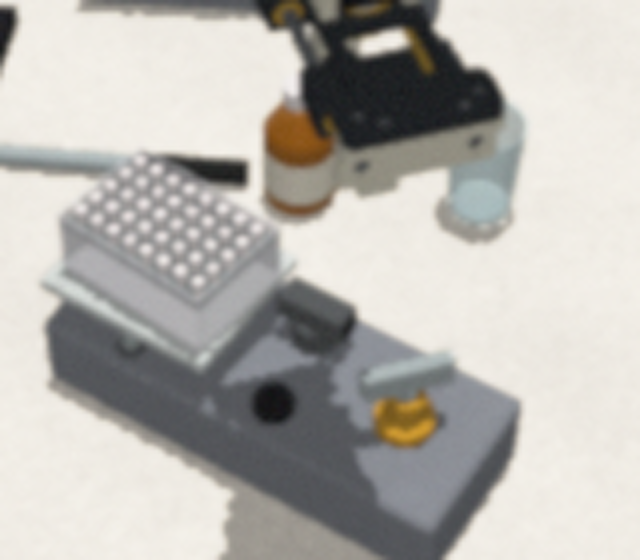

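The bar now lies rotated at (408,373), and the platform is about 25 mm down with the box upright. Waiting.

```bash
W='[[0,0,0,0,0,0,0.5]]'
for i in 1 2 3 4; do python3 -m crank '[[0,0,0,0,0,0,0.5],[0,0,0,0,0,0,0.5],[0,0,0,0,0,0,0.5],[0,0,0,0,0,0,0.5],[0,0,0,0,0,0,0.5],[0,0,0,0,0,0,0.5],[0,0,0,0,0,0,0.5],[0,0,0,0,0,0,0.5],[0,0,0,0,0,0,0.5],[0,0,0,0,0,0,0.5]]' >/dev/null; python3 -c "
from h import *
snap('side','w$i')"; done
python3 - <<'E'
from h import *
s=[cv2.imread(f'pics/w{i}.png') for i in(1,2,3,4)]
for a,b in zip(s,s[1:]): print(cv2.absdiff(a,b)[195:275,200:275].astype(float).mean())
print(get_state()['t'])
cv2.imwrite('pics/z8.png',cv2.resize(s[3][180:320,195:355],None,fx=4,fy=4,interpolation=cv2.INTER_CUBIC))
t=snap('top','top8')
E
```

```text
10.332833333333333
0.8665
0.8779444444444444
13.55
```

View pics/z8.png

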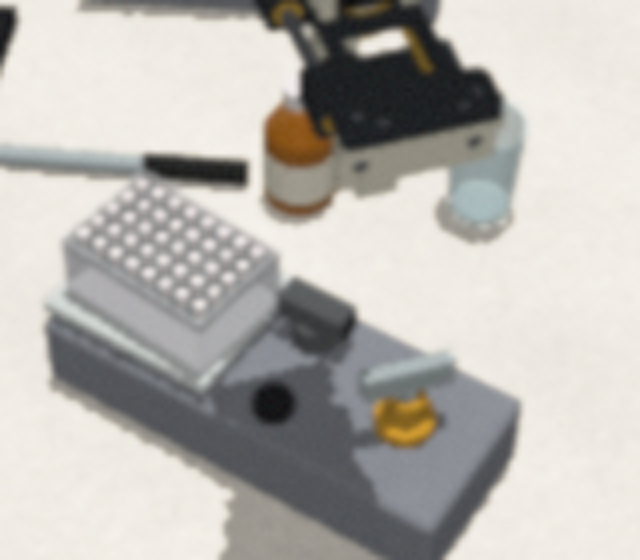

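View pics/top8.png

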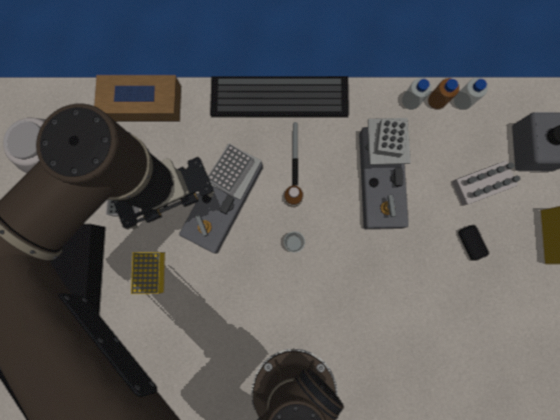

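```bash
python3 - <<'E'
from h import *
s=dict(np.load('pics/w4.npz'));t=dict(np.load('pics/top8.npz'))
S=lambda x,y:(195+x/4-.4,180+y/4-.4)
print('platform near corner raised',ray(s,*S(200,335),.12),'now',ray(s,*S(203,385),.07), 'if 10mm short',ray(s,*S(203,385),.08))
c=np.array([ray(s,*S(*p),.125)[:2] for p in[(145,178),(65,240),(200,323),(278,258)]]);print(c,c.mean(0),np.linalg.norm(np.diff(c,axis=0),axis=1))
a=ray(s,*S(366,382),.118);b=ray(s,*S(452,360),.118);print(a,b,np.arctan2(*(a-b)[1::-1]))
cv2.imwrite('pics/z9.png',cv2.resize(t['pixels'][130:260,170:275,::-1],None,fx=4.5,fy=4.5,interpolation=cv2.INTER_CUBIC))
E
```

```text
platform near corner raised [0.59428201 0.25242263 0.12      ] now [0.59437088 0.25153504 0.07      ] if 10mm short [0.59280477 0.25929761 0.08      ]
[[0.6505084  0.12750818]
 [0.69141047 0.18857292]
 [0.59492321 0.24713199]
 [0.55407364 0.18843039]] [0.62272893 0.18791087] [0.0734975  0.11286699 0.07151619]
[0.49018172 0.27552778 0.118     ] [0.4397852  0.25285081 0.118     ] 0.4228298824628643
```

View pics/z9.png

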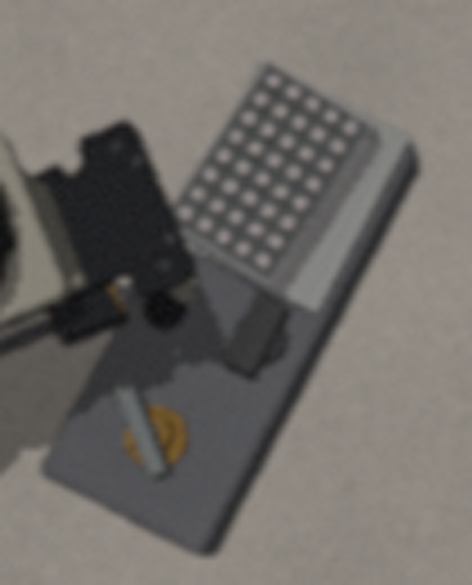

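The platform is down at its stop with the box in place, the valve reads about 0.86 rad, and the gripper touches nothing.

```bash
python3 -c "
from station import *
print(get_state()['force'],get_state()['t']); job_done()"
```

```text
[0.31935659 0.10986915 0.38520353] 13.6
the job is handed in; nothing more can be done
```

The lift with the tip box is down on its stop with the box still standing on it, and its valve is left cracked open. I handed the job in at 13.6 s; no verdict was reported.

I gripped the T-bar of that valve, turned it about 0.85 rad counter-clockwise, let go, backed off upward, and waited while the platform sank by itself.

- **Platform:** its near corner matches a 50 mm drop to within about 1 mm, and the last three pictures show no further motion.
- **Valve:** the bar measures about 0.86 rad from the lift's axis.
- **Tip box:** it looks upright, with its centre about 10 mm from the platform's centre. The sizes I measured from the blurred pictures come out a few percent small, up to about 10% on the box's short side.
- **Other lift:** I never went near its valve, and in the final top view it looks the same as at the start. I checked this by eye only.
- **Robot:** the gripper was clear of everything, and the force readings were about 1 N or less throughout.

No check failed or disagreed.

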